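Back the feed roller off by one notch

TASK

The feed roller on the bench has to be slackened by exactly one ratchet notch. With closed fingertips, push the thumb tab so that the red pawl lifts clear of the teeth (it stays up), push the star handle's upright spoke so that the wheel turns back one notch (its top going toward the pawl's side), then push the pawl down again until its nose sits fully in the next gap. Only push, gently; grip nothing, leave the things standing round the stand where they are, and finish clear of everything.

Things in the scene. Friction and masses are not known exactly. Their poses are not given: they have to be found in the camera images.
- stand: Steel feed-roller stand fixed to the table, base 147x210x12 mm; green front cheek plate (x=+19 to 29, y=-50 to 115, top z=162 mm) with ratchet wheel and four-spoked star handle before it, roller behind. Origin on the table below the axle, in the ratchet's plane. x along the axle from star handle to roller, y to the pawl's side (robot's left at yaw 0), z up. Yaw within 0.35 rad.
- axle (a point): Centre of the steel ratchet wheel, 112 mm above the table. The wheel lies at stand x = -7 to +7 mm, 110 mm in diameter over the teeth (top at z = 167 mm), with 10 teeth 12 mm high, one every 36 degrees (0.628 rad). Wheel, star handle and roller turn together.
- wheel (a joint): Turn of the wheel, rad: grows as it turns backward (its top moves toward stand +y, the pawl's side). Starts within 0.05 of 0, the nose about mid-gap; one notch back is 0.628. With the pawl down it turns back only 0.14 before a tooth meets the nose; the nose fits the next gap with the wheel at about 0.48 to 0.76. Stiff (0.12 N m friction, about 1.5 N at a spoke's end): it stays where it is left.
- spoke_knob (a point): Centre of the 18 mm black ball knob ending the uppermost spoke (10 mm steel rod) of the star handle, 95 mm from the axle, at stand x = -50 mm. At wheel = 0 the spoke leans 18 degrees from upright toward stand -y, one notch back 18 degrees toward +y; knob height upright 207 mm. Three more spokes at 90 degrees each.
- pawl (a joint): Lift of the red pawl about its pin, rad: 0 = nose fully down in a gap (stop), grows as the nose lifts, 1.2 = upper stop. About 0.2 clears the tooth tips. Its hinge is stiff (0.09 N m friction plus its weight), so it stays wherever it is left and has to be pushed down again; 3 to 6 N at the tab move it.
- pawl_pin (a point): Axis of the pawl's hinge, at stand x = 0, y = +89 mm, z = 154 mm, parallel to stand x. The pawl's arm, 12 mm thick, reaches 75 mm from it over the wheel toward stand -y, with the nose bent down at the end.
- tab_tip (a point): End of the pawl's thumb tab with its black grip (20 mm wide along stand x, 10 mm thick, 80 mm from the pawl pin). With the pawl down the tab stands almost upright (5 degrees toward stand +y), its tip 234 mm above the table; pushing it toward stand +y lifts the nose, pushing it back toward -y lowers it. The lifted arm rises on the tab's -y side: keep the fingertips 40 mm above the pin.
- stone: Grey whetstone 50 x 150 x 25 mm lying loose on the table in front of the stand; origin at the centre of its underside. Leave alone.
- red_tube: Ink tube with a red band, 49 x 117 x 31 mm, loose; origin at the centre of its underside. Leave alone.
- eye_loupe: Black eye loupe, 43 mm wide, 41 mm tall, loose; origin at the centre of its underside. Leave alone.
- amber_jar: Amber jar with black lid, 58 mm wide, 76 mm tall, loose; origin at the centre of its underside. Leave alone.

How it is judged (in metres and radians):
On the way, in this order (a step that is already met when the one before it is completed fails the run):
1. the pawl is lifted clear of the teeth, the wheel not yet turned by a notch (value of joint pawl above 0.25 rad and value of joint wheel below 0.3 rad), for 0.2 s.
2. with the pawl up the wheel is turned back by one notch (value of joint pawl above 0.2 rad and value of joint wheel between 0.48 and 0.78 rad), for 0.2 s.
At the end, for the whole second after the job is handed in: The pawl is seated (below 0.07 rad) in the next gap, the wheel one notch back (0.46 to 0.80 rad) and at rest (value of joint pawl below 0.07 rad and value of joint wheel between 0.46 and 0.8 rad and velocity of joint wheel between -0.05 and 0.05 rad/s); the robot touches nothing.
It fails at once if a bystander is shifted by more than 2 cm or lifted (distance of any of stone, red_tube, eye_loupe, amber_jar from where it was at the start of the episode above 0.02 m).
It fails at once if the pawl or the star handle is gripped or forced (more than 35 N) (contact force between the fingers and stand above 35 N).
It also fails if it takes over 64 s, if anything falls off the work surface, if the arm or the gripper's body presses on something with over 40 N, if the wrist force passes 120 N, or if a joint passes its speed limit or range.

ROBOT

A 6-joint arm with a two-finger parallel gripper is mounted at the origin on the work surface; the furniture and walls round the work are solid. World frame = base frame: x ahead of the robot, y to its left, z up, the work surface at z = 0. Lengths are in mm, angles in degrees, forces in N, time in s.
With the tool pointing down it reaches from about 350 to 850 mm from the base axis. Payload 8.1 kg.
Tool frame: the origin (TCP) lies on the mounting face of the last link; the fingertips stand 173 mm ahead of it and the grasp point (between the pads) lies 155 mm ahead of it; z points along the fingers, y is the direction in which the jaws open and shut (so a half turn about z gives the same grasp; the last joint's range is limited). The gripper opens to 85 mm and grips with 20 to 120 N. Pads are 22 mm wide; open, the fingers measure 114 mm over their backs; the gripper's body (76 mm by 85 mm) begins 54 mm behind the grasp point. The pads swing forward as they close: fully open they stand 13 mm farther back than shut.
Start: joints at [69.076, 7.471, 85.268, -0, 87.261, -4.893], TCP at [165.677, 576.679, 404.692] pointing down, gripper open.
Joint ranges: [-169.43, 169.43], [-51.17, 129.36], [1.28, 143.12], [-76.62, 256.62], [0, 156.53], [-152.29, 152.29]. Speed limits (degrees/s): [136.94, 136.94, 159.86, 180, 180, 180].

INTERFACE

Orientations are given as [roll, pitch, yaw] about the fixed x, y, z axes, in that order (R = Rz(yaw) Ry(pitch) Rx(roll)).
In Python, from bench import * gives the robot as it stands.
- The arm moves only by the shell command python3 -m jog 'ROWS' [FORCE]. ROWS is JSON, a list of rows, each an object of numbers: "tx", "ty", "tz": the shift along the tool's x, y, z as a fraction of full scale; "ax", "ay", "az": the turn, a rotation vector about the tool's x, y, z as a fraction of full scale; "hand": the opening, from 0 (shut) to 1 (fully open). A call has 1 to 5 rows; each row is the pose to reach, as a shift and turn from the pose commanded when the call began, along the tool's axes at that moment; what a row does not reach only later rows make up. Full scale, the value 1, is 150 mm for a shift and 45 degrees for a turn. A row lasts 1/12 s, in which the tool goes at most 41.7 mm and 7.16 degrees, less where a joint would pass 70% of its speed; a pose out of reach is approached as far as the arm can. A call with a number of a shift or a turn outside -1 to 1 is refused whole. A call with a gripper value outside its range is refused whole. The fingers move at their own pace and stop on an object; FORCE is the grip in N (left out, the last holds). Time passes only in rows, so rows that repeat a pose let the fingers close. It gives the time, the measured TCP pose, the force and the opening at its end, in the units of the state.
- sense(): the state, without advancing time (a new reading comes with each control period).
- snapshot(name): name is "side" or "top"; returns a dict with "pixels" (400x640x3 uint8, red, green, blue), "z_map" (400x640 float32, mm along the optical axis (not along the pixel's ray), 0 where there is no reading), "intrinsics" (3x3 intrinsics, pixels), "R" (3x3) and "t" (3): a world point X has camera coordinates R X + t. Camera axes: x right, y down, z forward; pixel columns grow to the right and rows downward; lengths in mm; the calibration is good to about 2 mm. A picture is of the moment at which its call begins.
- hand_in(): hands the job in, once; it reports no verdict.
The state is a dict: "time": time; "joint_pos": joint angles; "qd": joint speeds; "joint_efforts": joint torques, N m; "tool_pos": TCP position; "tcp_rot": TCP orientation; "ft_force": force on the tool from outside, world axes, zero at the start; "wrist_torque": the same for the moment, N m; "finger_gap": finger opening in mm.
Only numpy, scipy, OpenCV 4.12 (cv2) and the standard library are available. Lean on these libraries where they do the work, as an engineer would, in place of code of your own. Each camera call takes 0.05 s, during which the arm holds its last target.

## Working session

There is one attempt and no reset: what is moved stays moved. The work goes in short steps, Python scripts to look and compute and a shell command to move; the robot and the scene stay as the last step left them, time stands still between calls to the robot, and variables do not carry over. Pictures are saved under pics/ and viewed, and the job is handed in when it is done.

```bash
ls; mkdir -p pics
cat > h.py <<'E'
from bench import *
import numpy as np, cv2
def snap(n,f):
    s=snapshot(n); cv2.imwrite('pics/'+f+'.png',s['pixels'][:,:,::-1]); np.savez('pics/'+f+'.npz',**s); return s
def pt(s,u,v,z=None):
    K=s['intrinsics']; d=s['z_map'][int(v),int(u)] if z is None else z
    c=np.linalg.inv(K)@np.array([u,v,1.])*d
    return s['R'].T@(c-s['t'])
def proj(s,X):
    c=s['R']@np.asarray(X,float)+s['t']; p=s['intrinsics']@c; return p[:2]/p[2]
E
python3 - <<'E'
from h import *
for n in('side','top'):
    s=snap(n,n+'0'); print(n,s['R'].round(3).tolist(),s['t'].round(1).tolist(),s['intrinsics'].tolist())
st=sense(); print(st)
E
```

```text
pics
side [[0.955, -0.296, 0.016], [-0.157, -0.552, -0.819], [0.251, 0.779, -0.574]] [-480.9, 170.5, 838.6] [[381.2613506241858, 0.0, 318.92738952602724], [0.0, 381.2613506241858, 193.83403013029024], [0.0, 0.0, 1.0]]
top [[0.03, -0.999, -0.039], [-0.99, -0.024, -0.138], [0.137, 0.043, -0.99]] [-46.8, 516.9, 944.8] [[383.91731000612594, 0.0, 318.2859379440048], [0.0, 383.91731000612594, 195.27063688237934], [0.0, 0.0, 1.0]]
{'time': 0.1, 'joint_pos': array([ 6.90753785e+01,  7.51024249e+00,  8.53222563e+01, -1.34640374e-03,
        8.72621106e+01, -4.89296013e+00]), 'qd': array([-0.06470747, -0.2576891 , -0.06435708, -0.02320858,  0.0294161 ,
       -0.00116526]), 'joint_efforts': array([ 1.29148320e-03, -5.70950818e+01, -5.01940906e+01, -7.82987831e-05,
        8.00445123e-03, -1.57996726e-05]), 'tool_pos': array([165.60959616, 576.4788756 , 403.76222137]), 'tcp_rot': array([-1.79905621e+02, -6.72980431e-03,  1.63968398e+02]), 'ft_force': array([ 0.36516663,  0.05354448, -0.30026579]), 'wrist_torque': array([-0.00444596,  0.01641366, -0.01112481]), 'finger_gap': 85.48566191269671}
```

View pics/side0.png

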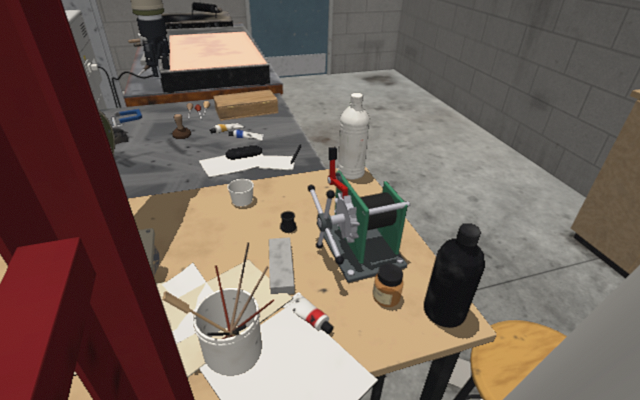

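View pics/top0.png

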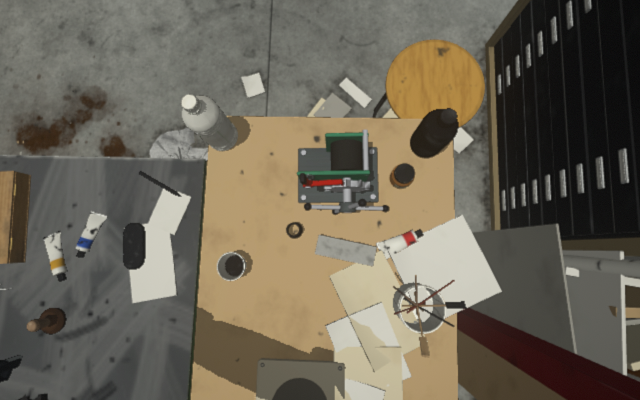

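Run:
```python
from h import *
t=np.load('pics/top0.npz'); s=np.load('pics/side0.npz')
print(proj(t,[0,0,0]),proj(t,[165,576,230]),proj(s,[165,576,230]),proj(s,[0,0,0]))
a=t['pixels'][120:225,280:440,::-1]; cv2.imwrite('pics/c1.png',cv2.resize(a,None,fx=5,fy=5,interpolation=cv2.INTER_CUBIC))
a=s['pixels'][140:285,270:430,::-1]; cv2.imwrite('pics/c2.png',cv2.resize(a,None,fx=4,fy=4,interpolation=cv2.INTER_CUBIC))
```

```text
[299.28060046 405.29113187] [  3.8301384  349.81431457] [162.85915831  78.57173473] [100.29276198 271.3771536 ]
```

View pics/c1.png

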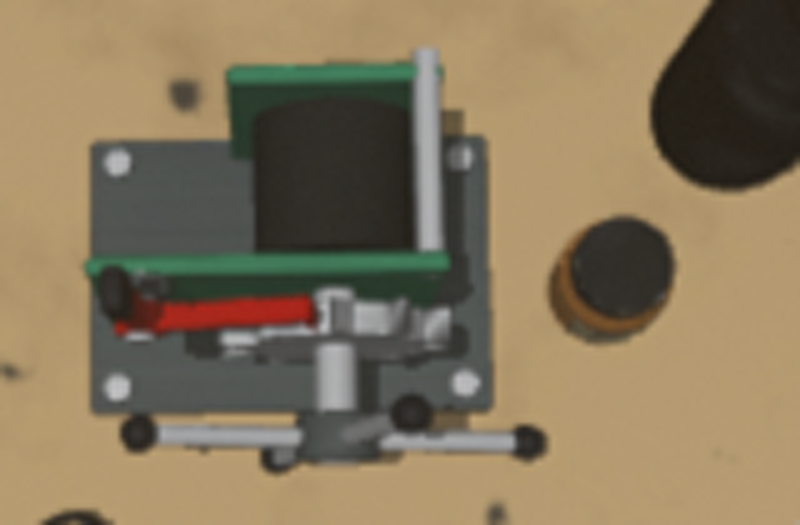

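View pics/c2.png

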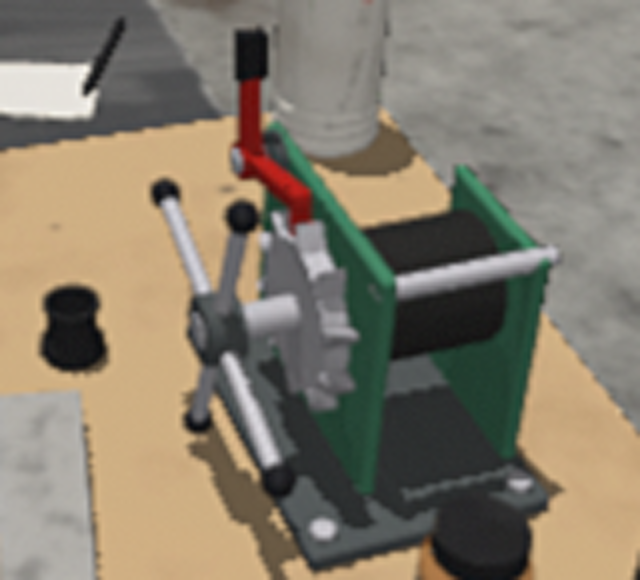

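```bash
cat > fit.py <<'E'
from h import *
from scipy.optimize import least_squares
def knob(th,k):
    a=-np.radians(18)+th+k*np.pi/2
    return np.array([-50,95*np.sin(a),112+95*np.cos(a)])
def tabtip(p):  # lift p
    a=np.radians(5)+p
    return np.array([0,89+80*np.sin(a),154+80*np.cos(a)])
def W(x,P):
    c,s=np.cos(x[2]),np.sin(x[2]); return np.array([x[0]+c*P[0]-s*P[1],x[1]+s*P[0]+c*P[1],P[2]])
E
python3 - <<'E'
from fit import *
t=np.load('pics/top0.npz'); s=np.load('pics/side0.npz')
T=lambda a,b:(280+a/5-.4,120+b/5-.4); S=lambda a,b:(270+a/4-.375,140+b/4-.375)
# k=0 top, k=1 +y(left), k=2 bottom,k=3 right
obs=[(t,lambda x:knob(x[3],0),T(411,413)),(t,lambda x:knob(x[3],1),T(139,433)),(t,lambda x:knob(x[3],3),T(529,442)),(t,lambda x:knob(x[3],2),T(277,460)),
(s,lambda x:knob(x[3],0),S(241,216)),(s,lambda x:knob(x[3],1),S(165,192)),(s,lambda x:knob(x[3],3),S(278,480)),(s,lambda x:knob(x[3],2),S(198,420)),
(s,lambda x:tabtip(0),S(250,32)),(t,lambda x:tabtip(0),T(118,290))]
f=lambda x:np.concatenate([proj(c,W(x,g(x)))-np.array(o) for c,g,o in obs])
r=least_squares(f,[520,-60,0,0],x_scale=[10,10,.1,.1]); print(r.x,np.degrees(r.x[2])); print(f(r.x).reshape(-1,2).round(1))
x=r.x
for n,p in dict(axle=[0,0,112],knob=knob(x[3],0),tab=tabtip(0),pin=[0,89,154],knob1=knob(x[3],1)).items(): print(n,W(x,p).round(1))
for c,u,v in((t,*T(411,413)),(s,*S(241,216)),(s,*S(250,40)),(t,*T(113,280))): print(pt(c,u,v).round(1))
# bystanders & bottle
for n,u,v in (('loupe',295,230),('jar',403,172),('blackbottle',448,118),('whitebottle',190,102),('stone',347,250),('tube',400,241),('cup',232,265)): print(n,pt(t,u,v).round())
E
```

```text
[ 5.30815382e+02 -1.02094813e+02  3.42328067e-02  2.08447107e-02] 1.9613953444869543
[[-0.1  0.2]
 [-0.1  0. ]
 [-0.7  0.1]
 [ 0.1 -0.5]
 [ 0.1  0.9]
 [-0.1  1.2]
 [ 0.   0.9]
 [-0.   0.8]
 [-0.1  0.3]
 [-1.5 -0.7]]
axle [ 530.8 -102.1  112. ]
knob [ 481.8 -131.3  202.9]
tab [527.5  -6.2 233.7]
pin [527.8 -13.1 154. ]
knob1 [477.7 -12.9 139.5]
[ 481.2 -130.9  212.2]
[ 275.3 -701.6  628.9]
[526.8  -9.  231.1]
[529.7  -7.3 236.6]
loupe [430.  27.   0.]
jar [ 575. -240.   76.]
blackbottle [ 664. -309.  217.]
whitebottle [677. 231. 252.]
stone [ 382. -109.   23.]
tube [ 408. -242.   24.]
cup [334. 186.   5.]
```

```bash
python3 -m jog '[{"tz":-0.13,"az":-0.13,"hand":0},{"tz":-0.26,"az":-0.26,"hand":0},{"tz":-0.4,"az":-0.4,"hand":0},{"tz":-0.4,"az":-0.4,"hand":0},{"tz":-0.4,"az":-0.4,"hand":0}]' 20
cat >> fit.py <<'E'
X0=np.array([530.8,-102.1,0.0342])
from scipy.spatial.transform import Rotation as Ro
def to(P,x=X0,st=None):
    """stand-frame fingertip target -> tool shift mm & turn"""
    st=st or sense(); R=Ro.from_euler('xyz',st['tcp_rot'],degrees=True)
    tip=np.array(st['tool_pos'])+R.as_matrix()[:,2]*173
    d=R.inv().apply(W(x,P)-tip)
    Rt=Ro.from_euler('xyz',[180,0,180+np.degrees(x[2])],degrees=True)
    return d.round(1),(d/150).round(3),((R.inv()*Rt).as_rotvec(degrees=True)/45).round(3)
def tipstand(x=X0):
    st=sense(); R=Ro.from_euler('xyz',st['tcp_rot'],degrees=True).as_matrix()
    d=st['tool_pos']+R[:,2]*173-np.array([x[0],x[1],0]); c,s=np.cos(x[2]),np.sin(x[2])
    return np.array([c*d[0]+s*d[1],-s*d[0]+c*d[1],d[2]]).round(1),st['ft_force'].round(2),st['finger_gap'],round(st['time'],2)
E
python3 -c "
from fit import *
print(to([0,54,290]),tipstand())"
```

```text
(array([-521.7, -499.8,  -58.5]), array([-3.478, -3.332, -0.39 ]), array([-0.002, -0.   , -0.4  ])) (array([-341.9,  690.4,  230.8]), array([ 0.37,  0.05, -0.3 ]), 85.48566191269671, 0.1)invalid input at $[0]: expected keys tx, ty, tz, ax, ay, az, hand
```

```bash
python3 -m jog '[{"tx":0,"ty":0,"tz":-0.13,"ax":0,"ay":0,"az":-0.13,"hand":0},{"tx":0,"ty":0,"tz":-0.26,"ax":0,"ay":0,"az":-0.26,"hand":0},{"tx":0,"ty":0,"tz":-0.4,"ax":0,"ay":0,"az":-0.4,"hand":0},{"tx":0,"ty":0,"tz":-0.4,"ax":0,"ay":0,"az":-0.4,"hand":0},{"tx":0,"ty":0,"tz":-0.4,"ax":0,"ay":0,"az":-0.4,"hand":0}]' 20
python3 -c "
from fit import *
print(to([0,54,290]),tipstand())"
```

```text
time: 0.52
tool_pos: [165.8, 576.9, 466.0]
tcp_rot: [179.9, 0.1, -178.1]
ft_force: [-0.3, -0.0, -0.7]
finger_gap: 25.3
(array([-342.2, -637.1,    1.8]), array([-2.281, -4.247,  0.012]), array([ 0.003,  0.001, -0.001])) (array([-341.4,  691.5,  293. ]), array([-0.31, -0.02, -0.68]), 25.300235431975985, 0.52)
```

```bash
python3 -m jog '[{"tx":-0.15,"ty":-0.23,"tz":0,"ax":0,"ay":0,"az":0,"hand":0},{"tx":-0.3,"ty":-0.46,"tz":0,"ax":0,"ay":0,"az":0,"hand":0},{"tx":-0.45,"ty":-0.69,"tz":0,"ax":0,"ay":0,"az":0,"hand":0},{"tx":-0.6,"ty":-0.9,"tz":0,"ax":0,"ay":0,"az":0,"hand":0},{"tx":-0.6,"ty":-1,"tz":0,"ax":0,"ay":0,"az":0,"hand":0}]'
python3 -m jog '[{"tx":-0.15,"ty":-0.23,"tz":0,"ax":0,"ay":0,"az":0,"hand":0},{"tx":-0.3,"ty":-0.46,"tz":0,"ax":0,"ay":0,"az":0,"hand":0},{"tx":-0.45,"ty":-0.69,"tz":0,"ax":0,"ay":0,"az":0,"hand":0},{"tx":-0.6,"ty":-0.9,"tz":0,"ax":0,"ay":0,"az":0,"hand":0},{"tx":-0.6,"ty":-1,"tz":0,"ax":0,"ay":0,"az":0,"hand":0}]'
python3 -c "
from fit import *
print(to([0,54,290]),tipstand())"
```

```text
time: 0.93
tool_pos: [263.4, 426.8, 462.7]
tcp_rot: [-179.8, -0.0, -178.3]
ft_force: [0.5, 0.6, -0.8]
finger_gap: 0.1
time: 1.35
tool_pos: [358.2, 279.8, 462.8]
tcp_rot: [-179.8, -0.0, -178.3]
ft_force: [-0.2, -0.4, 0.7]
finger_gap: 0.1
(array([-161.4, -332.2,    0.5]), array([-1.076, -2.215,  0.004]), array([-0.003, -0.001, -0.007])) (array([-159.6,  387.1,  289.8]), array([-0.2 , -0.36,  0.71]), 0.08398200992565535, 1.35)
```

```bash
python3 -m jog '[{"tx":-0.13,"ty":-0.23,"tz":0,"ax":0,"ay":0,"az":0,"hand":0},{"tx":-0.26,"ty":-0.46,"tz":0,"ax":0,"ay":0,"az":0,"hand":0},{"tx":-0.4,"ty":-0.69,"tz":0,"ax":0,"ay":0,"az":0,"hand":0},{"tx":-0.52,"ty":-0.9,"tz":0,"ax":0,"ay":0,"az":0,"hand":0},{"tx":-0.54,"ty":-1,"tz":0,"ax":0,"ay":0,"az":0,"hand":0}]'
python3 -m jog '[{"tx":-0.13,"ty":-0.23,"tz":0,"ax":0,"ay":0,"az":0,"hand":0},{"tx":-0.26,"ty":-0.46,"tz":0,"ax":0,"ay":0,"az":0,"hand":0},{"tx":-0.4,"ty":-0.69,"tz":0,"ax":0,"ay":0,"az":0,"hand":0},{"tx":-0.52,"ty":-0.9,"tz":0,"ax":0,"ay":0,"az":0,"hand":0},{"tx":-0.54,"ty":-1,"tz":0,"ax":0,"ay":0,"az":0,"hand":0}]'
python3 -c "
from fit import *
print(to([0,54,290]),tipstand())"
```

```text
time: 1.77
tool_pos: [443.5, 132.6, 462.7]
tcp_rot: [-179.9, -0.1, -178.3]
ft_force: [-0.3, 0.5, 0.4]
finger_gap: -0.2
time: 2.18
tool_pos: [529.5, -14.8, 462.2]
tcp_rot: [-180.0, -0.2, -178.3]
ft_force: [-0.0, 0.8, -0.7]
finger_gap: -0.1
(array([  1. , -33.2,  -0.8]), array([ 0.007, -0.221, -0.005]), array([-0.001, -0.003, -0.006])) (array([  1.2,  87.2, 289.2]), array([-0.03,  0.83, -0.72]), -0.1161576529468816, 2.18)
```

```bash
python3 -m jog '[{"tx":0,"ty":-0.24,"tz":0,"ax":0,"ay":0,"az":0,"hand":0},{"tx":0,"ty":-0.24,"tz":0,"ax":0,"ay":0,"az":0,"hand":0},{"tx":0,"ty":-0.24,"tz":0.2,"ax":0,"ay":0,"az":0,"hand":0},{"tx":0,"ty":-0.24,"tz":0.2,"ax":0,"ay":0,"az":0,"hand":0},{"tx":0,"ty":-0.24,"tz":0.2,"ax":0,"ay":0,"az":0,"hand":0}]'
python3 -c "
from fit import *
s=snap('side','side1')
print(to([0,54,204]),tipstand()); print(proj(s,W(X0,tipstand()[0])))
a=s['pixels'][80:230,250:450,::-1]; cv2.imwrite('pics/c3.png',cv2.resize(a,None,fx=4,fy=4,interpolation=cv2.INTER_CUBIC))"
```

```text
time: 2.6
tool_pos: [528.5, -46.9, 431.7]
tcp_rot: [179.9, -0.3, -178.1]
ft_force: [0.0, 0.2, 0.5]
finger_gap: -0.3
(array([-0.8, -1.5, 56.5]), array([-0.005, -0.01 ,  0.377]), array([ 0.001, -0.004, -0.001])) (array([ -0.6,  55.5, 260.5]), array([0.2 , 0.73, 0.63]), -0.12949622778832742, 2.65)
[339.21223009 145.33607393]
```

View pics/c3.png

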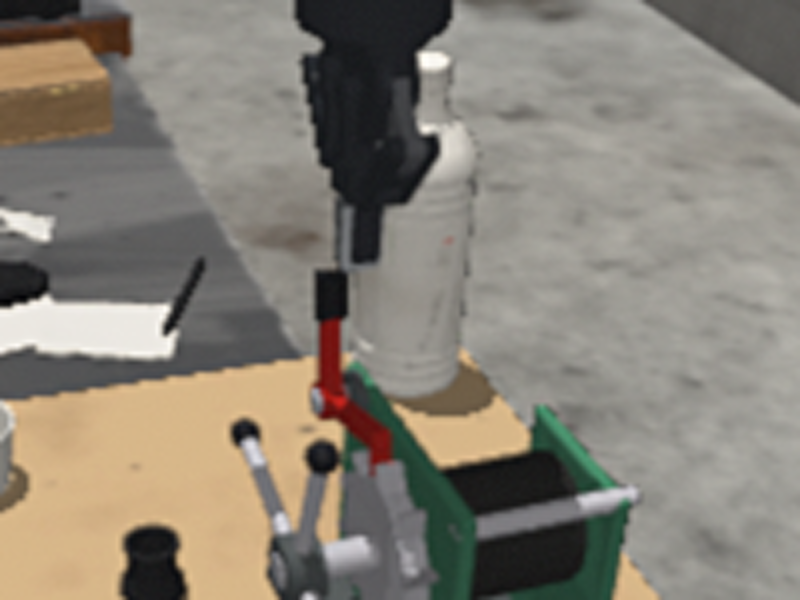

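```bash
python3 -m jog '[{"tx":0,"ty":-0.05,"tz":0.1,"ax":0,"ay":0,"az":0,"hand":0},{"tx":0,"ty":-0.05,"tz":0.2,"ax":0,"ay":0,"az":0,"hand":0},{"tx":0,"ty":-0.05,"tz":0.3,"ax":0,"ay":0,"az":0,"hand":0},{"tx":0,"ty":-0.05,"tz":0.337,"ax":0,"ay":0,"az":0,"hand":0},{"tx":0,"ty":-0.05,"tz":0.337,"ax":0,"ay":0,"az":0,"hand":0}]'
python3 -c "
from fit import *
s=snap('side','side2')
print(to([0,48,210]),tipstand())
a=s['pixels'][80:230,250:450,::-1]; cv2.imwrite('pics/c4.png',cv2.resize(a,None,fx=4,fy=4,interpolation=cv2.INTER_CUBIC))"
```

```text
time: 3.07
tool_pos: [529.3, -54.1, 383.4]
tcp_rot: [180.0, -0.1, -178.0]
ft_force: [0.2, -0.1, 0.3]
finger_gap: 0.1
(array([0.4, 0.1, 1.6]), array([0.002, 0.001, 0.01 ]), array([ 0.   , -0.   ,  0.001])) (array([  0.4,  47.9, 211.6]), array([ 0.7 , -0.13,  0.79]), -0.3166598246817889, 3.12)
```

View pics/c4.png

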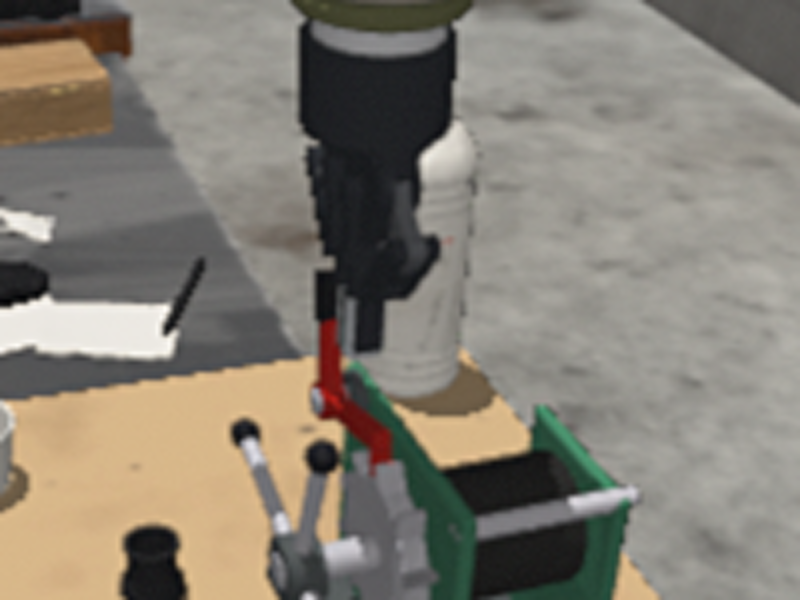

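```bash
python3 -m jog '[{"tx":0,"ty":0.05,"tz":0,"ax":0,"ay":0,"az":0,"hand":0},{"tx":0,"ty":0.1,"tz":0,"ax":0,"ay":0,"az":0,"hand":0},{"tx":0,"ty":0.13,"tz":0,"ax":0,"ay":0,"az":0,"hand":0},{"tx":0,"ty":0.15,"tz":0,"ax":0,"ay":0,"az":0,"hand":0},{"tx":0,"ty":0.17,"tz":0,"ax":0,"ay":0,"az":0,"hand":0}]'
python3 -m jog '[{"tx":0,"ty":0.015,"tz":0,"ax":0,"ay":0,"az":0,"hand":0},{"tx":0,"ty":0.03,"tz":0,"ax":0,"ay":0,"az":0,"hand":0},{"tx":0,"ty":0.045,"tz":0,"ax":0,"ay":0,"az":0,"hand":0},{"tx":0,"ty":0.05,"tz":0,"ax":0,"ay":0,"az":0,"hand":0}]'
python3 -c "
from fit import *
print(tipstand())"
```

```text
time: 3.53
tool_pos: [528.8, -28.5, 384.7]
tcp_rot: [-180.0, 0.0, -178.0]
ft_force: [0.1, -1.0, -0.4]
finger_gap: -0.5
time: 3.87
tool_pos: [528.5, -21.7, 384.2]
tcp_rot: [-180.0, 0.0, -178.0]
ft_force: [0.2, -1.2, 0.0]
finger_gap: 0.2
(array([  0.4,  80.4, 211.2]), array([ 0.23, -1.19,  0.01]), 0.1705116627339244, 3.87)
```

```bash
python3 -m jog '[{"tx":0,"ty":0.015,"tz":0,"ax":0,"ay":0,"az":0,"hand":0},{"tx":0,"ty":0.03,"tz":0,"ax":0,"ay":0,"az":0,"hand":0},{"tx":0,"ty":0.045,"tz":0,"ax":0,"ay":0,"az":0,"hand":0},{"tx":0,"ty":0.06,"tz":0,"ax":0,"ay":0,"az":0,"hand":0},{"tx":0,"ty":0.07,"tz":0,"ax":0,"ay":0,"az":0,"hand":0}]'
python3 -c "
from fit import *
s=snap('side','side3')
print(tipstand())
a=s['pixels'][80:230,250:450,::-1]; cv2.imwrite('pics/c5.png',cv2.resize(a,None,fx=4,fy=4,interpolation=cv2.INTER_CUBIC))"
```

```text
time: 4.28
tool_pos: [528.0, -11.0, 384.0]
tcp_rot: [180.0, -0.0, -178.0]
ft_force: [-0.5, -1.9, -1.1]
finger_gap: 0.3
(array([  0.3,  91.4, 211.1]), array([-0.38, -1.06, -0.43]), -0.12250591400065602, 4.33)
```

View pics/c5.png

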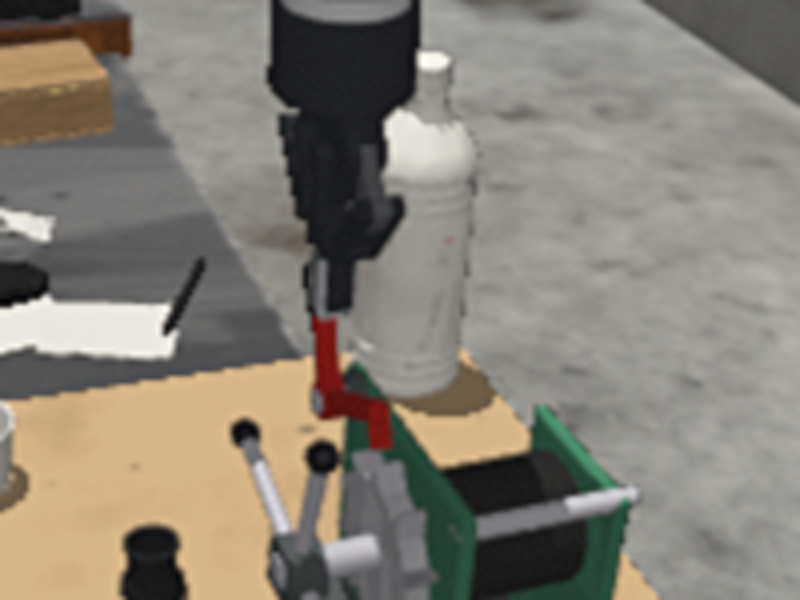

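```bash
python3 -m jog '[{"tx":0,"ty":0.02,"tz":0,"ax":0,"ay":0,"az":0,"hand":0},{"tx":0,"ty":0.04,"tz":0,"ax":0,"ay":0,"az":0,"hand":0},{"tx":0,"ty":0.06,"tz":0,"ax":0,"ay":0,"az":0,"hand":0},{"tx":0,"ty":0.06,"tz":0,"ax":0,"ay":0,"az":0,"hand":0},{"tx":0,"ty":0.06,"tz":0,"ax":0,"ay":0,"az":0,"hand":0}]'
python3 -m jog '[{"tx":0,"ty":-0.1,"tz":0,"ax":0,"ay":0,"az":0,"hand":0},{"tx":0,"ty":-0.3,"tz":0,"ax":0,"ay":0,"az":0,"hand":0},{"tx":0,"ty":-0.4,"tz":-0.2,"ax":0,"ay":0,"az":0,"hand":0},{"tx":0,"ty":-0.4,"tz":-0.4,"ax":0,"ay":0,"az":0,"hand":0},{"tx":0,"ty":-0.4,"tz":-0.4,"ax":0,"ay":0,"az":0,"hand":0}]'
python3 -c "
from fit import *
s=snap('side','side4')
print(tipstand(),to([-50,-75,270]))
a=s['pixels'][80:230,250:450,::-1]; cv2.imwrite('pics/c6.png',cv2.resize(a,None,fx=4,fy=4,interpolation=cv2.INTER_CUBIC))"
```

```text
time: 4.75
tool_pos: [527.8, -1.8, 384.2]
tcp_rot: [180.0, 0.0, -178.0]
ft_force: [1.9, -0.5, -0.5]
finger_gap: -0.0
time: 5.17
tool_pos: [530.8, -63.3, 450.9]
tcp_rot: [-179.9, 0.5, -178.1]
ft_force: [-0.4, 0.1, 1.2]
finger_gap: -0.0
(array([  2.4,  39. , 275.5]), array([0.06, 0.48, 0.11]), 0.09357081849076647, 5.22) (array([  52.4, -114.1,    5.3]), array([ 0.349, -0.761,  0.035]), array([-0.002,  0.009, -0.001]))
```

View pics/c6.png

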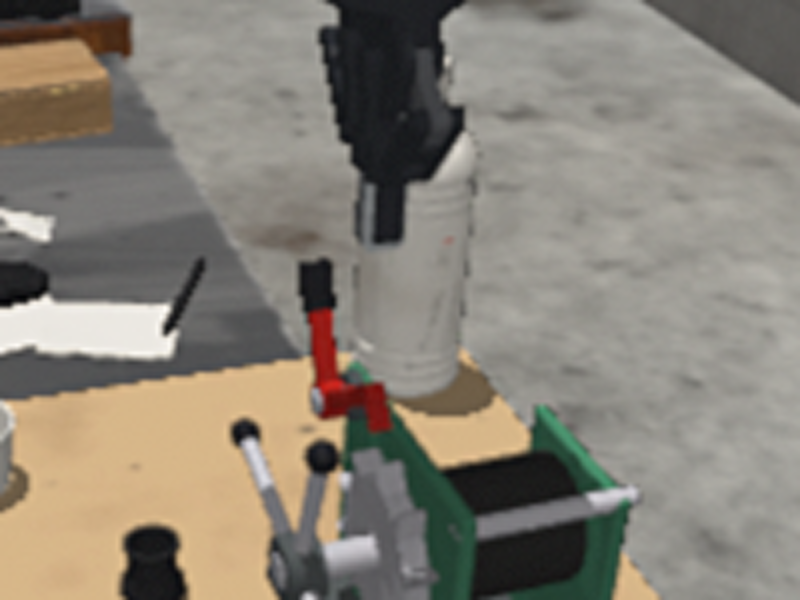

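```bash
python3 -c "
from fit import *
s=np.load('pics/side4.npz')
for p in (0,.3,.4,.45,.5,.6): print(p,proj(s,W(X0,tabtip(p))).round(1),((proj(s,W(X0,tabtip(p)))-[250,80]+.375)*4).round())"
python3 -m jog '[{"tx":0.1,"ty":-0.2,"tz":0,"ax":0,"ay":0,"az":0,"hand":0},{"tx":0.2,"ty":-0.4,"tz":0,"ax":0,"ay":0,"az":0,"hand":0},{"tx":0.3,"ty":-0.6,"tz":0,"ax":0,"ay":0,"az":0,"hand":0},{"tx":0.35,"ty":-0.76,"tz":0,"ax":0,"ay":0,"az":0,"hand":0},{"tx":0.35,"ty":-0.76,"tz":0,"ax":0,"ay":0,"az":0,"hand":0}]'
python3 -c "
from fit import *
print(tipstand(),to([-50,-75,185]))"
```

```text
0 [332.  147.9] [330. 273.]
0.3 [328.3 145.4] [315. 263.]
0.4 [327.1 145.3] [310. 263.]
0.45 [326.6 145.4] [308. 263.]
0.5 [326.  145.6] [306. 264.]
0.6 [325.  146.2] [301. 266.]
time: 5.63
tool_pos: [480.0, -181.1, 443.4]
tcp_rot: [-179.9, -0.1, -178.2]
ft_force: [-0.1, 0.4, -0.3]
finger_gap: -0.2
(array([-53.7, -77.4, 270.4]), array([-0.09,  0.38, -0.29]), -0.19066940916360328, 5.63) (array([-3.8,  2.5, 85.4]), array([-0.025,  0.016,  0.569]), array([-0.001, -0.001, -0.004]))
```

```bash
python3 -c "
from fit import *
s=snap('side','side5');t=snap('top','top5')
def crop(s,u,v,w,h,k): return cv2.resize(s['pixels'][v:v+h,u:u+w,::-1],None,fx=k,fy=k,interpolation=cv2.INTER_CUBIC)
s0=np.load('pics/side0.npz');t0=np.load('pics/top0.npz')
A=np.hstack([crop(s0,310,140,40,55,9),crop(s,310,140,40,55,9)]);cv2.imwrite('pics/c7.png',A)
B=np.hstack([crop(t0,290,160,60,50,6),crop(t,290,160,60,50,6)]);cv2.imwrite('pics/c8.png',B)
"
```

```text
(no output)
```

View pics/c7.png

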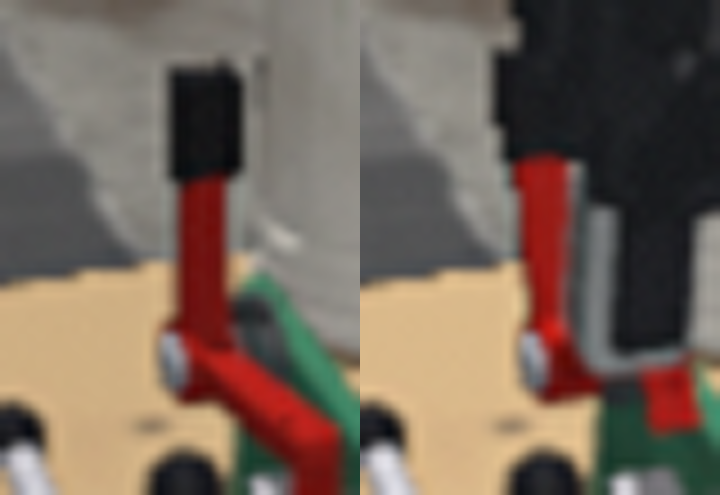

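View pics/c8.png

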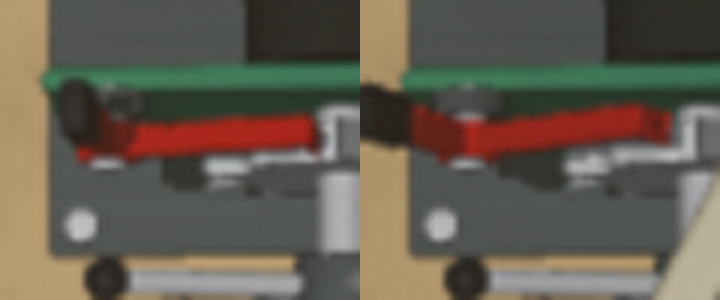

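```bash
python3 -c "
from fit import *
t=np.load('pics/top5.npz');t0=np.load('pics/top0.npz')
def crop(s,u,v,w,h,k): return cv2.resize(s['pixels'][v:v+h,u:u+w,::-1],None,fx=k,fy=k,interpolation=cv2.INTER_CUBIC)
B=np.vstack([crop(t0,280,165,60,30,10),crop(t,280,165,60,30,10)]);cv2.imwrite('pics/c9.png',B)
for p in (0,.2,.25,.3,.4,.5,.6): print(p,((proj(t,W(X0,tabtip(p)))-[280,165]+.45)*10).round())
"
```

```text
0 [222. 124.]
0.2 [147. 127.]
0.25 [129. 128.]
0.3 [112. 130.]
0.4 [ 79. 133.]
0.5 [ 48. 137.]
0.6 [ 21. 142.]
```

View pics/c9.png

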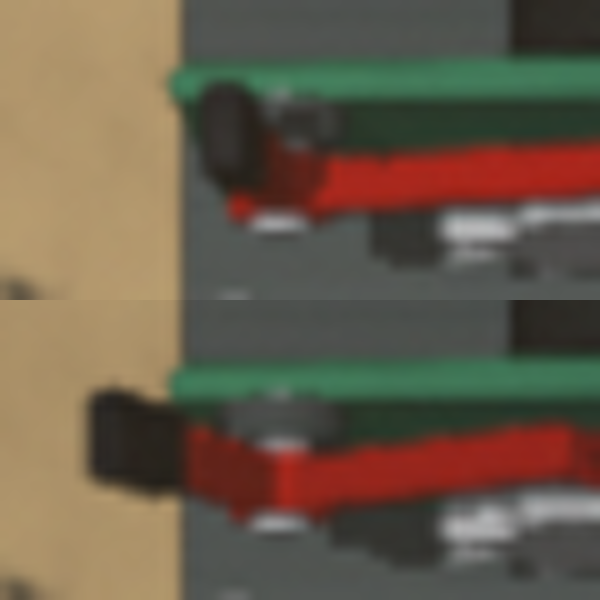

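```bash
python3 -m jog '[{"tx":-0.1,"ty":0.25,"tz":0,"ax":0,"ay":0,"az":0,"hand":0},{"tx":-0.2,"ty":0.5,"tz":0,"ax":0,"ay":0,"az":0,"hand":0},{"tx":-0.3,"ty":0.75,"tz":0,"ax":0,"ay":0,"az":0,"hand":0},{"tx":-0.36,"ty":0.94,"tz":0.1,"ax":0,"ay":0,"az":0,"hand":0},{"tx":-0.36,"ty":0.94,"tz":0.2,"ax":0,"ay":0,"az":0,"hand":0}]'
python3 -c "
from fit import *
print(tipstand(),to([0,75,211]))"
```

```text
time: 6.15
tool_pos: [531.7, -28.9, 414.6]
tcp_rot: [179.9, 0.2, -177.7]
ft_force: [0.8, -0.7, -0.0]
finger_gap: -0.2
(array([  3.9,  73.5, 241.6]), array([ 0.82, -0.66, -0.03]), -0.19998144968160023, 6.15) (array([ 3.9,  1.4, 30.6]), array([0.026, 0.01 , 0.204]), array([0.003, 0.004, 0.008]))
```

```bash
python3 -m jog '[{"tx":0.02,"ty":0,"tz":0.1,"ax":0,"ay":0,"az":0,"hand":0},{"tx":0.02,"ty":0,"tz":0.2,"ax":0,"ay":0,"az":0,"hand":0},{"tx":0.02,"ty":0,"tz":0.2,"ax":0,"ay":0,"az":0,"hand":0},{"tx":0.02,"ty":0.05,"tz":0.2,"ax":0,"ay":0,"az":0,"hand":0},{"tx":0.02,"ty":0.1,"tz":0.2,"ax":0,"ay":0,"az":0,"hand":0}]'
python3 -c "
from fit import *
print(tipstand(),to([0,108,211]))"
```

```text
time: 6.57
tool_pos: [527.1, -19.3, 384.9]
tcp_rot: [180.0, 0.0, -178.0]
ft_force: [-0.4, -0.7, 0.7]
finger_gap: -0.1
(array([ -0.7,  82.9, 211.9]), array([-0.35, -0.74,  0.7 ]), -0.12834597880494994, 6.57) (array([-0.7, 25.1,  0.9]), array([-0.005,  0.167,  0.006]), array([0.   , 0.001, 0.   ]))
```

```bash
python3 -m jog '[{"tx":0,"ty":0.05,"tz":0,"ax":0,"ay":0,"az":0,"hand":0},{"tx":0,"ty":0.08,"tz":0,"ax":0,"ay":0,"az":0,"hand":0},{"tx":0,"ty":0.11,"tz":0,"ax":0,"ay":0,"az":0,"hand":0},{"tx":0,"ty":0.14,"tz":0,"ax":0,"ay":0,"az":0,"hand":0},{"tx":0,"ty":0.16,"tz":0,"ax":0,"ay":0,"az":0,"hand":0}]'
python3 -m jog '[{"tx":0,"ty":0.01,"tz":0,"ax":0,"ay":0,"az":0,"hand":0},{"tx":0,"ty":0.01,"tz":0,"ax":0,"ay":0,"az":0,"hand":0},{"tx":0,"ty":0.01,"tz":0,"ax":0,"ay":0,"az":0,"hand":0}]'
python3 -c "
from fit import *
print(tipstand())"
python3 -m jog '[{"tx":0,"ty":-0.15,"tz":0,"ax":0,"ay":0,"az":0,"hand":0},{"tx":0,"ty":-0.4,"tz":0,"ax":0,"ay":0,"az":0,"hand":0},{"tx":0,"ty":-0.4,"tz":-0.2,"ax":0,"ay":0,"az":0,"hand":0},{"tx":0,"ty":-0.4,"tz":-0.4,"ax":0,"ay":0,"az":0,"hand":0},{"tx":0,"ty":-0.4,"tz":-0.4,"ax":0,"ay":0,"az":0,"hand":0}]'
python3 -m jog '[{"tx":0.15,"ty":-0.25,"tz":0,"ax":0,"ay":0,"az":0,"hand":0},{"tx":0.25,"ty":-0.5,"tz":0,"ax":0,"ay":0,"az":0,"hand":0},{"tx":0.35,"ty":-0.75,"tz":0,"ax":0,"ay":0,"az":0,"hand":0},{"tx":0.35,"ty":-0.84,"tz":0,"ax":0,"ay":0,"az":0,"hand":0},{"tx":0.35,"ty":-0.84,"tz":0,"ax":0,"ay":0,"az":0,"hand":0}]'
python3 -c "
from fit import *
t=snap('top','top6')
print(tipstand(),to([-50,-75,185]))
def crop(s,u,v,w,h,k): return cv2.resize(s['pixels'][v:v+h,u:u+w,::-1],None,fx=k,fy=k,interpolation=cv2.INTER_CUBIC)
cv2.imwrite('pics/c10.png',crop(t,270,155,80,50,10))
"
```

```text
time: 6.98
tool_pos: [526.1, 4.1, 384.5]
tcp_rot: [-180.0, 0.0, -178.0]
ft_force: [-0.3, -1.6, -1.4]
finger_gap: 0.0
time: 7.23
tool_pos: [526.0, 5.2, 384.2]
tcp_rot: [180.0, 0.0, -178.0]
ft_force: [0.2, -0.8, -0.4]
finger_gap: -0.1
(array([ -1.1, 107.4, 211.2]), array([ 0.22, -0.84, -0.36]), -0.052179128418391105, 7.23)
time: 7.65
tool_pos: [529.0, -55.9, 450.8]
tcp_rot: [-179.9, 0.5, -178.1]
ft_force: [1.2, 0.0, 1.7]
finger_gap: -0.0
time: 8.07
tool_pos: [479.2, -185.4, 444.2]
tcp_rot: [-179.9, 0.0, -178.3]
ft_force: [-0.2, 0.5, 0.4]
finger_gap: -0.2
(array([-53.9, -79.9, 271.1]), array([0.69, 1.09, 0.35]), 0.3504084150561006, 8.12) (array([-3.8,  4.9, 86.1]), array([-0.025,  0.033,  0.574]), array([ 0.   ,  0.   , -0.004]))
```

View pics/c10.png

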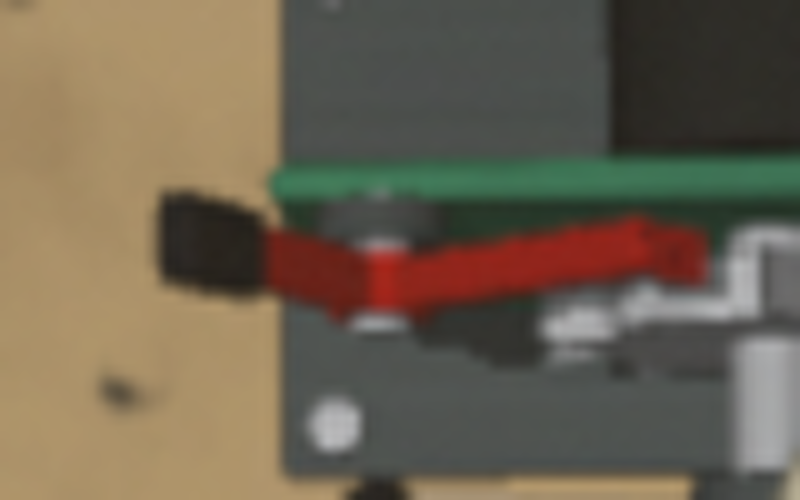

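```bash
python3 -m jog '[{"tx":-0.02,"ty":0,"tz":0.15,"ax":0,"ay":0,"az":0,"hand":0},{"tx":-0.02,"ty":0,"tz":0.3,"ax":0,"ay":0,"az":0,"hand":0},{"tx":-0.02,"ty":0,"tz":0.45,"ax":0,"ay":0,"az":0,"hand":0},{"tx":-0.02,"ty":0,"tz":0.57,"ax":0,"ay":0,"az":0,"hand":0},{"tx":-0.02,"ty":0,"tz":0.57,"ax":0,"ay":0,"az":0,"hand":0}]'
python3 -c "
from fit import *
t=snap('side','side7')
print(tipstand(),to([-50,-46,185]))
def crop(s,u,v,w,h,k): return cv2.resize(s['pixels'][v:v+h,u:u+w,::-1],None,fx=k,fy=k,interpolation=cv2.INTER_CUBIC)
cv2.imwrite('pics/c11.png',crop(t,270,80,160,120,5))
"
```

```text
time: 8.53
tool_pos: [482.2, -180.4, 354.0]
tcp_rot: [179.8, -0.4, -178.0]
ft_force: [-0.7, -0.5, -0.1]
finger_gap: -0.2
(array([-51.5, -76.5, 183.4]), array([ 0.04, -0.19,  0.39]), -0.08374143327839052, 8.58) (array([-1.5, 30.5, -1.5]), array([-0.01 ,  0.203, -0.01 ]), array([ 0.004, -0.005,  0.002]))
```

View pics/c11.png

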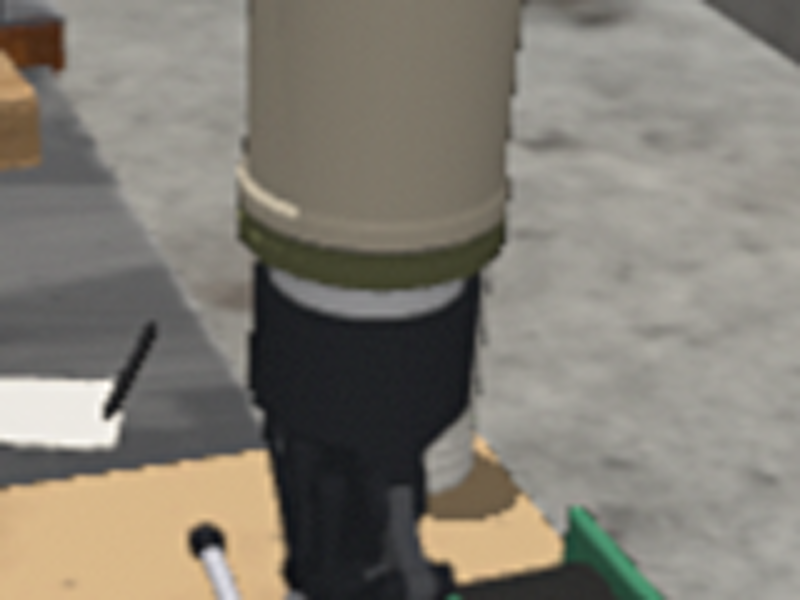

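```bash
python3 -m jog '[{"tx":0,"ty":0.1,"tz":-0.01,"ax":0,"ay":0,"az":0,"hand":0},{"tx":0,"ty":0.17,"tz":-0.01,"ax":0,"ay":0,"az":0,"hand":0},{"tx":0,"ty":0.2,"tz":-0.01,"ax":0,"ay":0,"az":0,"hand":0},{"tx":0,"ty":0.23,"tz":-0.01,"ax":0,"ay":0,"az":0,"hand":0},{"tx":0,"ty":0.26,"tz":-0.01,"ax":0,"ay":0,"az":0,"hand":0}]'
python3 -m jog '[{"tx":0,"ty":0.03,"tz":0,"ax":0,"ay":0,"az":0,"hand":0},{"tx":0,"ty":0.06,"tz":0,"ax":0,"ay":0,"az":0,"hand":0},{"tx":0,"ty":0.09,"tz":0,"ax":0,"ay":0,"az":0,"hand":0},{"tx":0,"ty":0.12,"tz":0,"ax":0,"ay":0,"az":0,"hand":0},{"tx":0,"ty":0.15,"tz":0,"ax":0,"ay":0,"az":0,"hand":0}]'
python3 -c "
from fit import *
print(tipstand(),to([-50,11,184]))
t=snap('top','top8')
def crop(s,u,v,w,h,k): return cv2.resize(s['pixels'][v:v+h,u:u+w,::-1],None,fx=k,fy=k,interpolation=cv2.INTER_CUBIC)
cv2.imwrite('pics/c12.png',crop(t,270,140,120,90,6))
"
```

```text
time: 9.0
tool_pos: [482.0, -143.1, 361.5]
tcp_rot: [-179.9, 0.1, -178.0]
ft_force: [0.2, -1.6, 2.2]
finger_gap: -0.3
time: 9.42
tool_pos: [480.8, -120.5, 360.0]
tcp_rot: [180.0, -0.0, -178.0]
ft_force: [-0.0, -1.5, 1.6]
finger_gap: 0.1
(array([-50.7, -16.7, 187. ]), array([-0.05, -1.54,  1.59]), 0.08142749475412117, 9.42) (array([-0.7, 27.7,  3. ]), array([-0.005,  0.185,  0.02 ]), array([ 0., -0., -0.]))
```

View pics/c12.png

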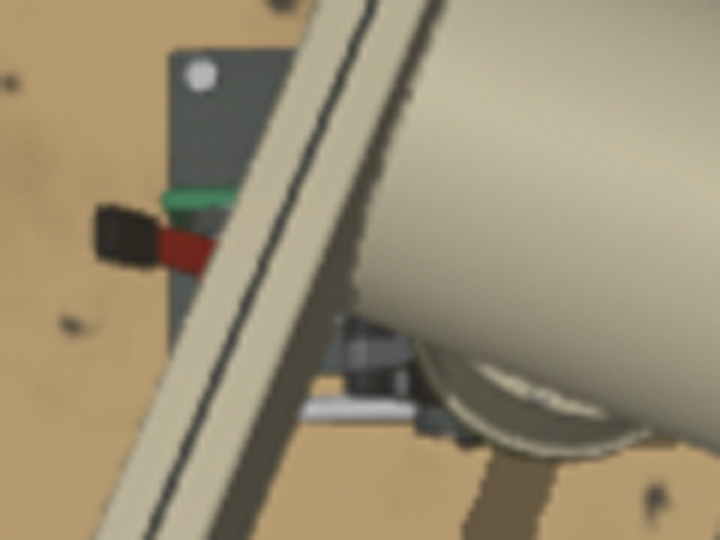

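```bash
python3 -m jog '[{"tx":0,"ty":0.03,"tz":0,"ax":0,"ay":0,"az":0,"hand":0},{"tx":0,"ty":0.06,"tz":0,"ax":0,"ay":0,"az":0,"hand":0},{"tx":0,"ty":0.09,"tz":0,"ax":0,"ay":0,"az":0,"hand":0},{"tx":0,"ty":0.11,"tz":0,"ax":0,"ay":0,"az":0,"hand":0},{"tx":0,"ty":0.13,"tz":0,"ax":0,"ay":0,"az":0,"hand":0}]'
python3 -m jog '[{"tx":0,"ty":0.01,"tz":0,"ax":0,"ay":0,"az":0,"hand":0},{"tx":0,"ty":0.02,"tz":0,"ax":0,"ay":0,"az":0,"hand":0},{"tx":0,"ty":0.02,"tz":0,"ax":0,"ay":0,"az":0,"hand":0}]'
python3 -c "
from fit import *
print(tipstand())
t=snap('side','side9')
def crop(s,u,v,w,h,k): return cv2.resize(s['pixels'][v:v+h,u:u+w,::-1],None,fx=k,fy=k,interpolation=cv2.INTER_CUBIC)
cv2.imwrite('pics/c13.png',crop(t,280,130,130,120,5))
for th in (.4,.5,.6,.7): print(th,[((proj(t,W(X0,knob(th,k)))-[280,130]+.4)*5).round() for k in range(4)])
"
```

```text
time: 9.88
tool_pos: [480.0, -101.0, 359.8]
tcp_rot: [180.0, -0.0, -178.0]
ft_force: [0.4, -2.2, -0.7]
finger_gap: 0.0
time: 10.13
tool_pos: [480.0, -98.1, 360.1]
tcp_rot: [180.0, -0.0, -178.0]
ft_force: [-0.9, 0.1, -1.3]
finger_gap: -0.1
(array([-50.6,   5.7, 187.1]), array([-0.93,  0.07, -1.33]), -0.09164415187439777, 10.13)
0.4 [array([221., 268.]), array([153., 355.]), array([223., 636.]), array([306., 595.])]
0.5 [array([213., 259.]), array([154., 372.]), array([230., 649.]), array([306., 575.])]
0.6 [array([205., 252.]), array([155., 391.]), array([238., 659.]), array([305., 553.])]
0.7 [array([198., 247.]), array([157., 410.]), array([245., 668.]), array([303., 530.])]
```

View pics/c13.png

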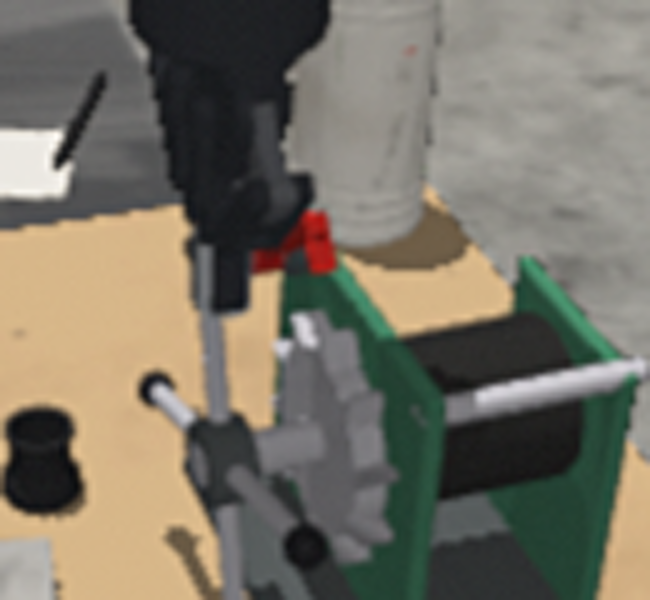

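```bash
python3 -m jog '[{"tx":0,"ty":-0.1,"tz":0,"ax":0,"ay":0,"az":0,"hand":0},{"tx":0,"ty":-0.25,"tz":0,"ax":0,"ay":0,"az":0,"hand":0},{"tx":0,"ty":-0.25,"tz":-0.25,"ax":0,"ay":0,"az":0,"hand":0},{"tx":0,"ty":-0.25,"tz":-0.5,"ax":0,"ay":0,"az":0,"hand":0},{"tx":0,"ty":-0.25,"tz":-0.73,"ax":0,"ay":0,"az":0,"hand":0}]'
python3 -c "
from fit import *
print(tipstand(),to([0,180,290]))
t=snap('side','side10');snap('top','top10')
def crop(s,u,v,w,h,k): return cv2.resize(s['pixels'][v:v+h,u:u+w,::-1],None,fx=k,fy=k,interpolation=cv2.INTER_CUBIC)
cv2.imwrite('pics/c14.png',crop(t,280,130,130,120,5))
"
```

```text
time: 10.6
tool_pos: [481.1, -136.2, 471.1]
tcp_rot: [180.0, -0.0, -178.1]
ft_force: [0.5, -0.9, -0.1]
finger_gap: 0.2
(array([-51. , -32.3, 298.1]), array([ 0.47, -0.95, -0.06]), 0.16632554704432817, 10.6) (array([-50.8, 212.3,   8.2]), array([-0.339,  1.415,  0.055]), array([ 0.001, -0.001, -0.001]))
```

View pics/c14.png

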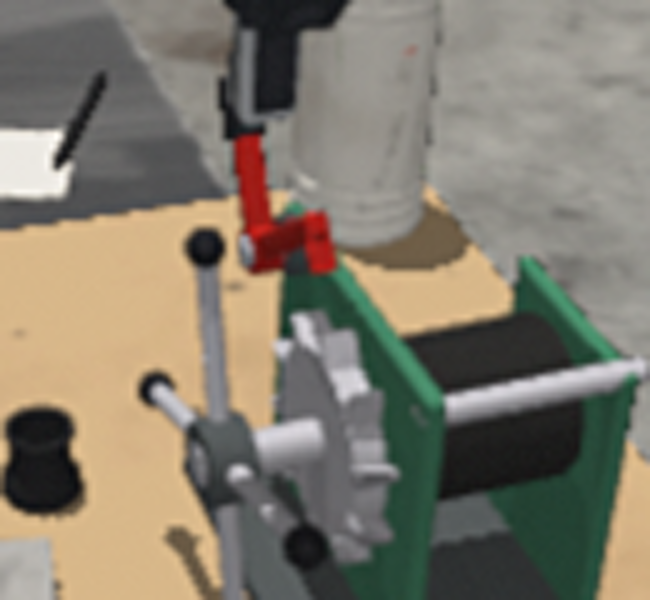

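```bash
python3 -m jog '[{"tx":-0.08,"ty":0.25,"tz":0,"ax":0,"ay":0,"az":0,"hand":0},{"tx":-0.16,"ty":0.5,"tz":0,"ax":0,"ay":0,"az":0,"hand":0},{"tx":-0.24,"ty":0.75,"tz":0,"ax":0,"ay":0,"az":0,"hand":0},{"tx":-0.34,"ty":1,"tz":0,"ax":0,"ay":0,"az":0,"hand":0},{"tx":-0.34,"ty":1,"tz":0,"ax":0,"ay":0,"az":0,"hand":0}]'
python3 -m jog '[{"tx":0,"ty":0.2,"tz":0,"ax":0,"ay":0,"az":0,"hand":0},{"tx":0,"ty":0.42,"tz":0,"ax":0,"ay":0,"az":0,"hand":0},{"tx":0,"ty":0.42,"tz":0.15,"ax":0,"ay":0,"az":0,"hand":0},{"tx":0,"ty":0.42,"tz":0.3,"ax":0,"ay":0,"az":0,"hand":0},{"tx":0,"ty":0.42,"tz":0.4,"ax":0,"ay":0,"az":0,"hand":0}]'
python3 -c "
from fit import *
print(tipstand(),to([0,180,211]))
t=snap('top','top11')
print(((proj(t,W(X0,tabtip(.39)))-[270,155]+.4)*10).round())
"
```

```text
time: 11.12
tool_pos: [528.1, 21.5, 469.2]
tcp_rot: [179.8, 0.0, -177.7]
ft_force: [0.9, 0.6, 0.7]
finger_gap: 0.0
time: 11.53
tool_pos: [524.6, 79.6, 407.4]
tcp_rot: [180.0, -0.1, -177.9]
ft_force: [-0.2, -0.1, -1.1]
finger_gap: -0.2
(array([ -0.3, 181.8, 234.4]), array([-0.2 , -0.14, -1.07]), -0.1927809489788246, 11.53) (array([-0.3, -1.8, 23.4]), array([-0.002, -0.012,  0.156]), array([ 0.   , -0.002,  0.002]))
[181. 232.]
```

Descend, then approach the tab from the +y side.

```bash
python3 -m jog '[{"tx":0,"ty":0,"tz":0.1,"ax":0,"ay":0,"az":0,"hand":0},{"tx":0,"ty":0,"tz":0.16,"ax":0,"ay":0,"az":0,"hand":0},{"tx":0,"ty":0,"tz":0.16,"ax":0,"ay":0,"az":0,"hand":0},{"tx":0,"ty":-0.1,"tz":0.16,"ax":0,"ay":0,"az":0,"hand":0},{"tx":0,"ty":-0.2,"tz":0.16,"ax":0,"ay":0,"az":0,"hand":0}]'
python3 -m jog '[{"tx":0,"ty":-0.02,"tz":0,"ax":0,"ay":0,"az":0,"hand":0},{"tx":0,"ty":-0.04,"tz":0,"ax":0,"ay":0,"az":0,"hand":0},{"tx":0,"ty":-0.06,"tz":0,"ax":0,"ay":0,"az":0,"hand":0},{"tx":0,"ty":-0.08,"tz":0,"ax":0,"ay":0,"az":0,"hand":0},{"tx":0,"ty":-0.1,"tz":0,"ax":0,"ay":0,"az":0,"hand":0}]'
python3 -c "
from fit import *
print(tipstand(),to([0,115,210]))"
```

```text
time: 12.0
tool_pos: [526.1, 48.8, 386.4]
tcp_rot: [180.0, 0.0, -178.0]
ft_force: [0.1, -0.3, -0.1]
finger_gap: -0.1
time: 12.42
tool_pos: [526.9, 35.6, 389.3]
tcp_rot: [179.8, 0.2, -178.0]
ft_force: [-8.8, 14.2, 24.1]
finger_gap: -0.5
(array([  1.5, 138.5, 216.3]), array([-8.81, 14.2 , 24.1 ]), -0.45856262144765797, 12.42) (array([  1.5, -23.5,   6.2]), array([ 0.01 , -0.157,  0.041]), array([0.005, 0.005, 0.002]))
```

```bash
python3 -c "
from fit import *
s=snap('side','side12');t=snap('top','top12');print(tipstand())
def crop(s,u,v,w,h,k): return cv2.resize(s['pixels'][v:v+h,u:u+w,::-1],None,fx=k,fy=k,interpolation=cv2.INTER_CUBIC)
cv2.imwrite('pics/c15.png',np.hstack([crop(s,280,90,100,120,4),crop(t,250,120,100,120,4)]))
"
```

```text
(array([  2.3, 137.7, 216.3]), array([-0.63,  6.89, 13.77]), -0.14207418156697577, 12.52)
```

View pics/c15.png

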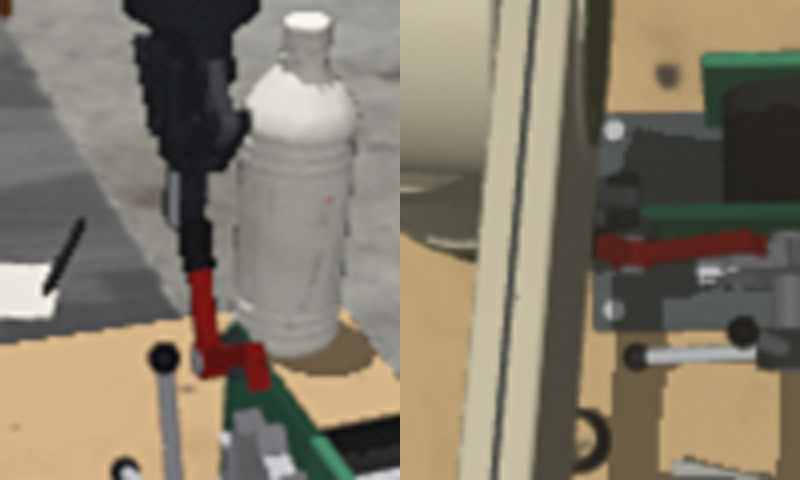

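```bash
python3 -c "
from fit import *
for f,tip in (('side4',[2.4,39,275.5]),('side1',[-.6,55.5,260.5]),('side10',[-51,-32.3,298.1])):
    s=np.load('pics/'+f+'.npz'); d=s['z_map']; v,u=np.mgrid[0:400,0:640]
    c=np.stack([u,v,np.ones_like(u)],-1)@np.linalg.inv(s['intrinsics']).T*d[...,None]
    Wd=(c-s['t'])@s['R']; Wd=Wd-np.array([X0[0],X0[1],0]); cc,ss=np.cos(X0[2]),np.sin(X0[2])
    P=np.stack([cc*Wd[...,0]+ss*Wd[...,1],-ss*Wd[...,0]+cc*Wd[...,1],Wd[...,2]],-1)-np.array(tip)
    m=(d>0)&(abs(P[...,0])<60)&(abs(P[...,1])<60)&(P[...,2]>-6)&(P[...,2]<90)
    Q=P[m]; print(f,len(Q))
    for z in range(-5,75,5):
        q=Q[(Q[:,2]>=z)&(Q[:,2]<z+5)]
        if len(q): print(z,len(q),'x',q[:,0].min().round(),q[:,0].max().round(),'y',q[:,1].min().round(),q[:,1].max().round())
    print('tippix',proj(s,W(X0,tip)))
s=np.load('pics/side12.npz');print(proj(s,W(X0,[2.3,137.7,216.3])),(proj(s,W(X0,[2.3,137.7,216.3]))-[280,90])*4)
"
```

```text
side4 749
0 6 x -9.0 8.0 y -6.0 -5.0
5 19 x -12.0 11.0 y -9.0 4.0
10 28 x -12.0 6.0 y -14.0 8.0
15 29 x -12.0 7.0 y -15.0 10.0
20 29 x -12.0 6.0 y -15.0 9.0
25 28 x -12.0 6.0 y -14.0 3.0
30 33 x -12.0 11.0 y -15.0 4.0
35 31 x -12.0 10.0 y -15.0 13.0
40 10 x -13.0 5.0 y -14.0 8.0
45 24 x -15.0 2.0 y -29.0 29.0
50 57 x -14.0 11.0 y -34.0 26.0
55 59 x -15.0 10.0 y -37.0 38.0
60 38 x -13.0 10.0 y -42.0 42.0
65 59 x -18.0 11.0 y -46.0 41.0
70 79 x -18.0 8.0 y -49.0 48.0
tippix [343.99102505 142.14978822]
side1 750
-5 2 x -5.0 -3.0 y -6.0 -5.0
0 18 x -13.0 9.0 y -8.0 4.0
5 19 x -13.0 6.0 y -13.0 4.0
10 28 x -13.0 5.0 y -14.0 4.0
15 30 x -13.0 10.0 y -13.0 8.0
20 28 x -13.0 10.0 y -14.0 8.0
25 31 x -13.0 9.0 y -14.0 8.0
30 27 x -13.0 6.0 y -14.0 12.0
35 16 x -13.0 4.0 y -14.0 12.0
40 13 x -15.0 -11.0 y -14.0 30.0
45 42 x -15.0 10.0 y -33.0 27.0
50 59 x -15.0 9.0 y -37.0 36.0
55 44 x -14.0 10.0 y -41.0 36.0
60 42 x -18.0 9.0 y -45.0 43.0
65 77 x -19.0 10.0 y -48.0 49.0
70 58 x -19.0 10.0 y -54.0 49.0
tippix [339.21223009 145.33607393]
side10 942
0 22 x -11.0 9.0 y -7.0 1.0
5 21 x -12.0 6.0 y -12.0 7.0
10 36 x -12.0 10.0 y -14.0 8.0
15 40 x -12.0 10.0 y -13.0 7.0
20 37 x -12.0 10.0 y -14.0 8.0
25 38 x -12.0 10.0 y -14.0 3.0
30 32 x -12.0 8.0 y -14.0 5.0
35 27 x -11.0 6.0 y -15.0 7.0
40 15 x -14.0 -9.0 y -14.0 11.0
45 43 x -14.0 11.0 y -32.0 30.0
50 77 x -15.0 11.0 y -36.0 34.0
55 58 x -13.0 11.0 y -39.0 40.0
60 47 x -15.0 10.0 y -44.0 44.0
65 83 x -18.0 11.0 y -48.0 45.0
70 91 x -18.0 11.0 y -52.0 50.0
tippix [332.13837047 152.57473911]
[326.25190084 146.2597186 ] [185.00760337 225.0388744 ]
```

```bash
python3 -m jog '[{"tx":0,"ty":0.05,"tz":-0.01,"ax":0,"ay":0,"az":0,"hand":0},{"tx":0,"ty":0.15,"tz":-0.01,"ax":0,"ay":0,"az":0,"hand":0},{"tx":0,"ty":0.22,"tz":-0.01,"ax":0,"ay":0,"az":0,"hand":0},{"tx":0,"ty":0.22,"tz":-0.01,"ax":0,"ay":0,"az":0,"hand":0}]'
python3 -c "
from fit import *
s=snap('side','side13');t=snap('top','top13');print(tipstand(),to([0,165,197]))
def crop(s,u,v,w,h,k): return cv2.resize(s['pixels'][v:v+h,u:u+w,::-1],None,fx=k,fy=k,interpolation=cv2.INTER_CUBIC)
cv2.imwrite('pics/c16.png',np.hstack([crop(s,280,90,100,120,4),crop(t,250,120,100,120,4)]))
for p in (.2,.3,.4,.5,.6): print(p,((proj(s,W(X0,tabtip(p)))-[280,90]+.4)*4).round())
"
```

```text
time: 12.85
tool_pos: [525.2, 68.7, 387.2]
tcp_rot: [180.0, -0.0, -177.9]
ft_force: [-0.8, -0.3, 0.8]
finger_gap: -0.1
(array([2.000e-01, 1.694e+02, 2.140e+02]), array([ 0.07,  0.36, -0.29]), 0.2526871902684032, 12.95) (array([ 0.2, -4.4, 17. ]), array([ 0.002, -0.029,  0.113]), array([-0.   , -0.001,  0.002]))
0.2 [200. 225.]
0.3 [195. 223.]
0.4 [190. 223.]
0.5 [186. 224.]
0.6 [182. 226.]
```

View pics/c16.png

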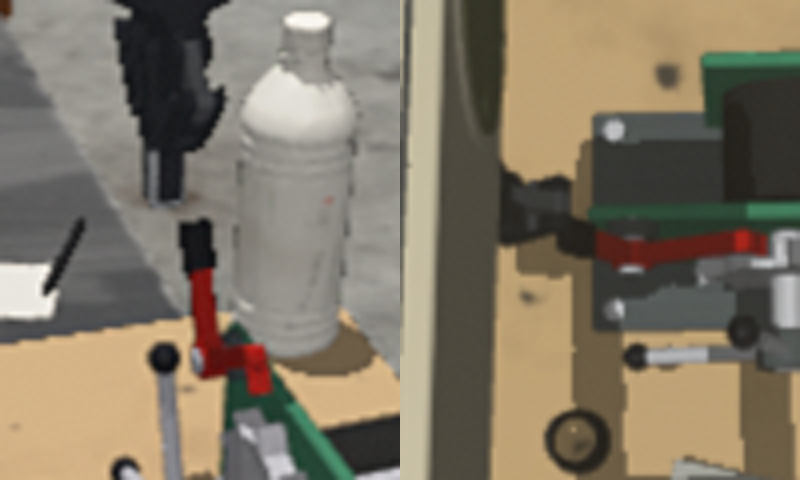

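```bash
python3 -m jog '[{"tx":0,"ty":0,"tz":0.06,"ax":0,"ay":0,"az":0,"hand":0},{"tx":0,"ty":0,"tz":0.11,"ax":0,"ay":0,"az":0,"hand":0},{"tx":0,"ty":0,"tz":0.11,"ax":0,"ay":0,"az":0,"hand":0},{"tx":0,"ty":-0.05,"tz":0.11,"ax":0,"ay":0,"az":0,"hand":0},{"tx":0,"ty":-0.1,"tz":0.11,"ax":0,"ay":0,"az":0,"hand":0}]'
python3 -c "
from fit import *
print(tipstand(),to([0,142,198]))"
```

```text
time: 13.37
tool_pos: [525.8, 51.1, 370.3]
tcp_rot: [-180.0, -0.0, -178.0]
ft_force: [0.5, 0.0, 0.1]
finger_gap: -0.1
(array([1.000e-01, 1.533e+02, 1.973e+02]), array([0.55, 0.01, 0.14]), -0.05215487598262401, 13.37) (array([  0.2, -11.3,  -0.7]), array([ 0.001, -0.075, -0.005]), array([-0.   , -0.001,  0.001]))
```

```bash
python3 -m jog '[{"tx":0,"ty":-0.03,"tz":0,"ax":0,"ay":0,"az":0,"hand":0},{"tx":0,"ty":-0.05,"tz":0,"ax":0,"ay":0,"az":0,"hand":0},{"tx":0,"ty":-0.07,"tz":0,"ax":0,"ay":0,"az":0,"hand":0},{"tx":0,"ty":-0.085,"tz":0,"ax":0,"ay":0,"az":0,"hand":0},{"tx":0,"ty":-0.1,"tz":0,"ax":0,"ay":0,"az":0,"hand":0}]'
python3 -c "
from fit import *
print(tipstand())"
```

```text
time: 13.78
tool_pos: [526.5, 36.5, 370.9]
tcp_rot: [180.0, 0.0, -178.0]
ft_force: [0.1, 2.6, 1.1]
finger_gap: 0.2
(array([  0.5, 138.7, 197.9]), array([0.06, 2.56, 1.06]), 0.2376076824459366, 13.78)
```

```bash
python3 -m jog '[{"tx":0,"ty":-0.02,"tz":0,"ax":0,"ay":0,"az":0,"hand":0},{"tx":0,"ty":-0.035,"tz":0,"ax":0,"ay":0,"az":0,"hand":0},{"tx":0,"ty":-0.05,"tz":0,"ax":0,"ay":0,"az":0,"hand":0},{"tx":0,"ty":-0.065,"tz":0,"ax":0,"ay":0,"az":0,"hand":0},{"tx":0,"ty":-0.08,"tz":0,"ax":0,"ay":0,"az":0,"hand":0}]'
python3 -c "
from fit import *
s=snap('side','side14');t=snap('top','top14');print(tipstand())
def crop(s,u,v,w,h,k): return cv2.resize(s['pixels'][v:v+h,u:u+w,::-1],None,fx=k,fy=k,interpolation=cv2.INTER_CUBIC)
cv2.imwrite('pics/c17.png',np.hstack([crop(s,290,100,100,120,4),crop(t,250,120,100,120,4)]))
"
```

```text
time: 14.2
tool_pos: [526.9, 24.7, 370.7]
tcp_rot: [180.0, 0.0, -178.0]
ft_force: [0.3, 1.3, 1.4]
finger_gap: -0.1
(array([  0.4, 126.5, 197.6]), array([-0.85,  1.47,  0.04]), 0.06704819811151752, 14.3)
```

View pics/c17.png

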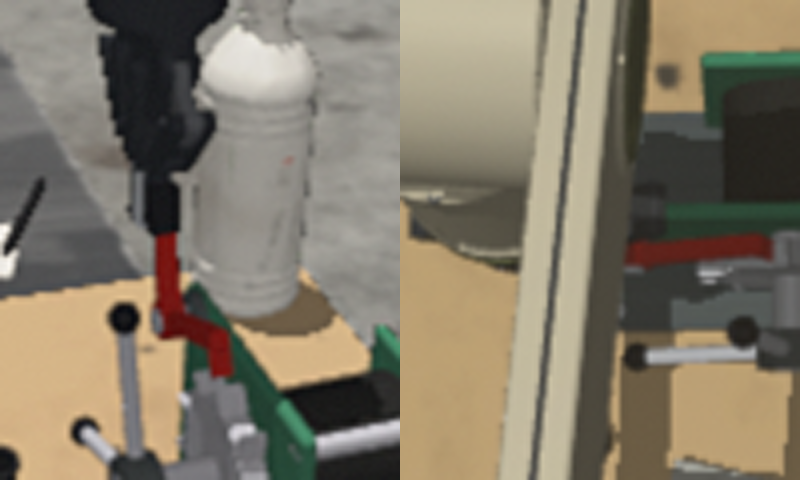

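```bash
python3 -m jog '[{"tx":0,"ty":-0.015,"tz":0,"ax":0,"ay":0,"az":0,"hand":0},{"tx":0,"ty":-0.03,"tz":0,"ax":0,"ay":0,"az":0,"hand":0},{"tx":0,"ty":-0.04,"tz":0,"ax":0,"ay":0,"az":0,"hand":0},{"tx":0,"ty":-0.05,"tz":0,"ax":0,"ay":0,"az":0,"hand":0},{"tx":0,"ty":-0.055,"tz":0,"ax":0,"ay":0,"az":0,"hand":0}]'
python3 -c "
from fit import *
print(tipstand())"
```

```text
time: 14.72
tool_pos: [527.1, 16.3, 370.6]
tcp_rot: [-180.0, -0.0, -178.0]
ft_force: [-1.1, 1.4, 1.4]
finger_gap: -0.0
(array([  0.4, 118.5, 197.6]), array([-1.08,  1.39,  1.35]), -0.012219948243035898, 14.72)
```

```bash
python3 -m jog '[{"tx":0,"ty":-0.007,"tz":0,"ax":0,"ay":0,"az":0,"hand":0},{"tx":0,"ty":-0.014,"tz":0,"ax":0,"ay":0,"az":0,"hand":0}]'
python3 -m jog '[{"tx":0,"ty":-0.007,"tz":0,"ax":0,"ay":0,"az":0,"hand":0},{"tx":0,"ty":-0.007,"tz":0,"ax":0,"ay":0,"az":0,"hand":0}]'
python3 -c "
from fit import *
print(tipstand())
s=snap('side','side15')
def crop(s,u,v,w,h,k): return cv2.resize(s['pixels'][v:v+h,u:u+w,::-1],None,fx=k,fy=k,interpolation=cv2.INTER_CUBIC)
s0=np.load('pics/side0.npz')
cv2.imwrite('pics/c18.png',np.hstack([crop(s,310,140,50,65,8),crop(s0,310,140,50,65,8)]))
"
```

```text
time: 14.88
tool_pos: [527.2, 14.3, 370.6]
tcp_rot: [-180.0, 0.0, -178.0]
ft_force: [0.2, 0.5, 0.9]
finger_gap: 0.2
time: 15.05
tool_pos: [527.2, 13.3, 370.7]
tcp_rot: [180.0, -0.0, -178.0]
ft_force: [-0.8, 0.4, -0.4]
finger_gap: -0.2
(array([  0.4, 115.5, 197.7]), array([-0.76,  0.35, -0.4 ]), -0.15471747424661988, 15.05)
```

View pics/c18.png

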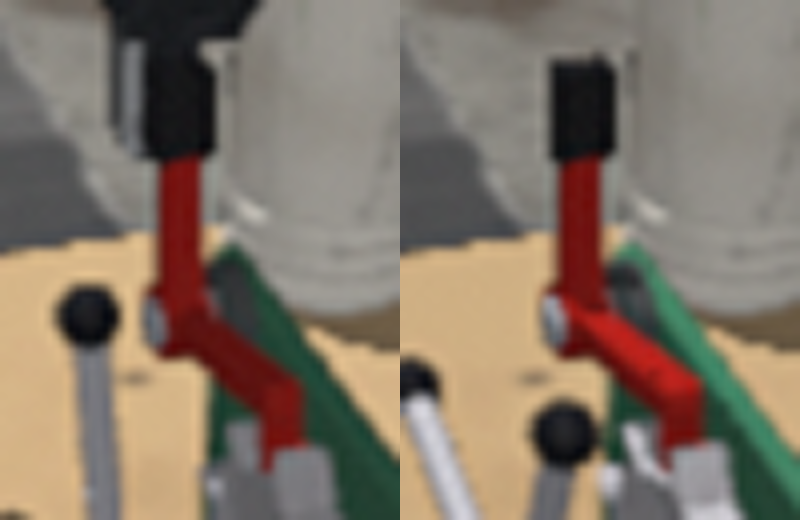

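```bash
for i in 1; do python3 -m jog '[{"tx":0,"ty":-0.007,"tz":0,"ax":0,"ay":0,"az":0,"hand":0},{"tx":0,"ty":-0.007,"tz":0,"ax":0,"ay":0,"az":0,"hand":0}]'; done
python3 -m jog '[{"tx":0,"ty":-0.007,"tz":0,"ax":0,"ay":0,"az":0,"hand":0},{"tx":0,"ty":-0.007,"tz":0,"ax":0,"ay":0,"az":0,"hand":0}]'
```

```text
time: 15.27
tool_pos: [527.3, 12.8, 370.7]
tcp_rot: [179.9, 0.0, -178.0]
ft_force: [0.4, 5.1, 0.6]
finger_gap: -0.1
time: 15.43
tool_pos: [527.3, 12.4, 370.7]
tcp_rot: [179.8, 0.0, -178.0]
ft_force: [-0.3, 8.8, 1.6]
finger_gap: -0.2
```

```bash
python3 -m jog '[{"tx":0,"ty":-0.005,"tz":0,"ax":0,"ay":0,"az":0,"hand":0},{"tx":0,"ty":-0.005,"tz":0,"ax":0,"ay":0,"az":0,"hand":0}]'
python3 -m jog '[{"tx":0,"ty":0.05,"tz":0,"ax":0,"ay":0,"az":0,"hand":0},{"tx":0,"ty":0.2,"tz":0,"ax":0,"ay":0,"az":0,"hand":0},{"tx":0,"ty":0.45,"tz":0,"ax":0,"ay":0,"az":0,"hand":0},{"tx":0,"ty":0.7,"tz":-0.1,"ax":0,"ay":0,"az":0,"hand":0},{"tx":0,"ty":0.8,"tz":-0.3,"ax":0,"ay":0,"az":0,"hand":0}]'
python3 -m jog '[{"tx":0,"ty":0.1,"tz":-0.25,"ax":0,"ay":0,"az":0,"hand":0},{"tx":0,"ty":0.3,"tz":-0.5,"ax":0,"ay":0,"az":0,"hand":0},{"tx":0,"ty":0.5,"tz":-0.5,"ax":0,"ay":0,"az":0,"hand":0},{"tx":0,"ty":0.5,"tz":-0.5,"ax":0,"ay":0,"az":0,"hand":0},{"tx":0,"ty":0.5,"tz":-0.5,"ax":0,"ay":0,"az":0,"hand":0}]'
python3 -c "
from fit import *
print(tipstand())
s=snap('side','side16');t=snap('top','top16')
def crop(s,u,v,w,h,k): return cv2.resize(s['pixels'][v:v+h,u:u+w,::-1],None,fx=k,fy=k,interpolation=cv2.INTER_CUBIC)
s0=np.load('pics/side0.npz');t0=np.load('pics/top0.npz')
cv2.imwrite('pics/c19.png',np.hstack([crop(s,310,140,50,65,8),crop(s0,310,140,50,65,8)]))
cv2.imwrite('pics/c20.png',np.vstack([crop(t,270,160,100,40,7),crop(t0,270,160,100,40,7)]))
"
```

```text
time: 15.6
tool_pos: [527.3, 12.0, 370.7]
tcp_rot: [179.8, 0.0, -178.0]
ft_force: [-1.0, 11.2, 1.9]
finger_gap: -0.2
time: 16.02
tool_pos: [521.6, 133.5, 411.5]
tcp_rot: [180.0, -0.5, -178.0]
ft_force: [0.8, -0.7, 0.1]
finger_gap: -0.1
time: 16.43
tool_pos: [520.4, 206.9, 491.3]
tcp_rot: [-180.0, 0.1, -177.9]
ft_force: [0.3, -0.4, -1.3]
finger_gap: 0.0
(array([  0.5, 309.1, 318.3]), array([ 0.28, -0.42, -1.25]), 0.028483874488971744, 16.43)
```

View pics/c19.png

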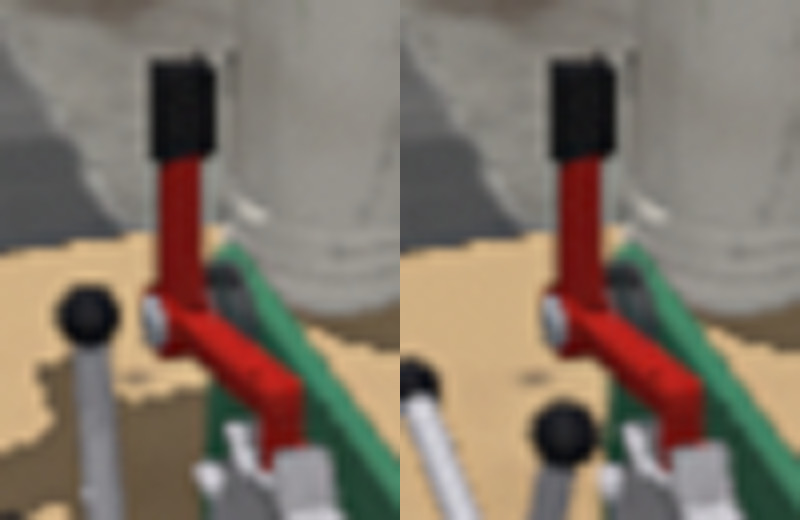

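View pics/c20.png

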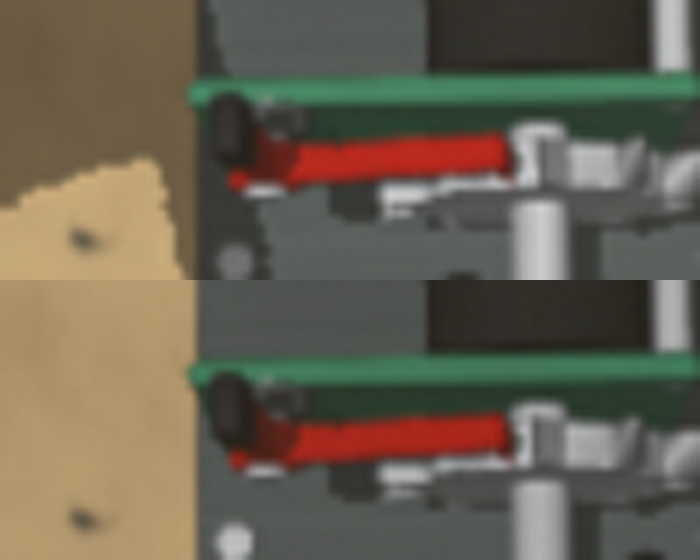

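```bash
python3 -m jog '[{"tx":0,"ty":0,"tz":0,"ax":0,"ay":0,"az":0,"hand":0},{"tx":0,"ty":0,"tz":0,"ax":0,"ay":0,"az":0,"hand":0},{"tx":0,"ty":0,"tz":0,"ax":0,"ay":0,"az":0,"hand":0}]'
python3 -c "
from fit import *
s=np.load('pics/side16.npz');t=np.load('pics/top16.npz');t0=np.load('pics/top0.npz')
for th in (.55,.6,.65): print(th,((proj(s,W(X0,knob(th,0)))-[310,140]+.44)*8).round())
for n,u,v in (('loupe',295,230),('jar',403,172),('stone',347,250),('tube',400,241)): print(n,np.abs(t['pixels'][v-12:v+12,u-12:u+12].astype(int)-t0['pixels'][v-12:v+12,u-12:u+12]).mean().round(2))
print(hand_in())"
```

```text
time: 16.78
tool_pos: [520.8, 204.5, 490.0]
tcp_rot: [-180.0, -0.1, -178.1]
ft_force: [0.8, 0.0, -1.0]
finger_gap: 0.2
0.55 [ 95. 328.]
0.6 [ 89. 323.]
0.65 [ 83. 318.]
loupe 24.16
jar 7.93
stone 13.57
tube 14.49
the job is handed in; nothing more can be done
None
```

```bash
python3 -c "
from h import *
a=[np.load('pics/%s.npz'%n)['pixels'][140:280,270:440,::-1] for n in('top16','top0')]
cv2.imwrite('pics/c21.png',cv2.resize(np.hstack(a),None,fx=2.3,fy=2.3))"
```

```text
(no output)
```

View pics/c21.png

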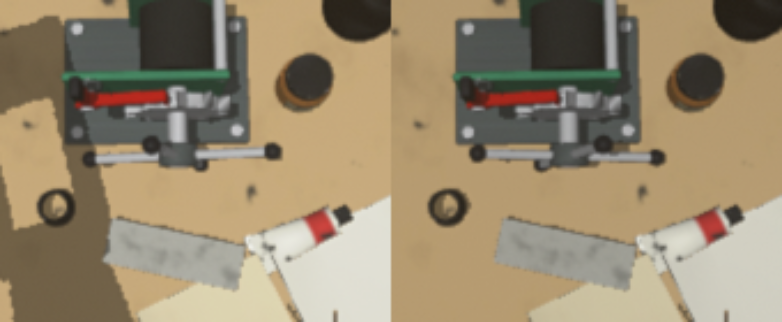

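I slackened the feed roller by one notch and handed the job in at about 17 s of the 64 s allowed. `hand_in()` gave no verdict, so what follows rests on my own checks.

- **Pawl lift:** I pushed the thumb tab twice. The first push gave about 0.30 rad, which I judged too close to the limit. The second brought it to about 0.39 rad.
- **Wheel:** I pushed the upright spoke until the wheel stood at about 0.61 rad, measured from the knobs in the images.
- **Pawl back down:** I pushed the tab back onto its stop, with the force rising to about 11 N.
- **Final state:** In both cameras the pawl and tab match the starting pictures. The wheel is still at about 0.6 rad, the fingers are well clear, and the force reads about zero within noise. In the top view, the stone, tube, loupe and jar are where they started.

**What went wrong:** my first try at pushing the pawl down was too high. The tab's tip met the tapered end of the fingers and the force read about 29 N, under the 35 N limit. I only read the force at the end of each move, so a brief higher peak can't be ruled out. I backed off and repeated it with the fingertips 17 mm lower.

A plain pixel comparison of the bystanders showed differences. Looking at the pictures side by side, I put these down to the arm's shadow and a change in lighting.

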